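# Mark the sag stroke on a suspension rocker jig

## Task

Check the sag of the rear shock on the bench jig. First push the orange travel ring along the shock shaft by its thumb tab until it is fully home against the shock's seal; then press the black rubber pad on the corner of the blue rocker down until the red pointer stands at the green marker, hold it there for about a second without going past the marker, and let the rocker spring back up so that the ring is left showing the stroke. Only push and press gently with the fingertips: grip or lift nothing, and leave the green marker and the tools and parts lying about where they are.

Things in the scene. Friction and masses are not known exactly. Their poses are not given: they have to be found in the camera images.
- sag_jig: bench jig bolted down: grey base plate 92 x 385 x 16 mm (y = -166 to +220 mm) carrying a rocker link and an air shock. Origin on the bench below the rocker pivot; z up; x to the back, away from the robot (within about 0.6 rad); y along the base: pad, pointer and scale on the -y side, shock on the +y side
- rocker_pivot (a point): middle of the rocker's pivot axis, which is parallel to the jig's x and 115 mm above the bench, straight above the jig's origin; axes as the jig's. The aluminium cheeks that carry it (x = +-29 mm, y within +-25 mm of it) reach 121 mm above the bench
- press_pad (a point): centre of the top face of the black rubber pad (30 x 30 mm, 6 mm proud of its tray's two lips, front and back) on the rocker's free corner, 75 mm from the pivot on the -y side, 135 mm above the bench when up. Pressed straight down; it takes about 4 N at first, about 11 N at the deepest marker setting, and springs back up in under a second. Axes turn with it
- pointer_tip (a point): tip of the red pointer, a 3 mm bar prolonging the rocker arm past the pad, 135 mm from the pivot axis on the -y side, 115 mm above the bench when the rocker is up. It sinks as the pad is pressed, in front of a white scale plate (54 x 96 mm, top at 136 mm, facing the robot, centred 63 mm beyond the pad). Scale lines are 0.05 rad apart
- marker_centre (a point): where the pointer tip stands when it points at the middle of the green marker: 135 mm from the pivot axis. The marker is a stiff green plastic block, 12 mm high and 20 mm long, on the scale plate just beyond the pointer tip, set to another height each time. Its z is square to the pointer
- sag_marker (a joint): angle of the green marker about the pivot axis in rad: 0 = level with the axis, growing downward. When joint rocker has the same value, the pointer is at the middle of the marker. 0.14 to 0.36; it must stay as it is
- rocker (a joint): angle of the rocker in rad: 0 = up, at rest; grows as the pad is pressed down; stop at 0.47. Each 0.1 rad lowers the pad's centre by about 7.5 mm and drives the shock 5.5 mm together
- ring_tab (a point): middle of the top edge of the orange thumb tab, 99 mm above the bench. Tab 16 mm wide along the jig's x, 6 mm thick along its y, 20 mm tall on the 37 mm ring, which slides on the brass-coloured shaft (26 mm across, axis 60 mm above the bench, along the jig's y) with about 1.2 N. The seal is on its -y side: push on its +y face; all beyond is below 77 mm
- seal (a point): centre of the face of the shock's steel seal head, on the shaft axis, 60 mm above the bench and 95 mm from the pivot along the jig's +y when the rocker is up. The ring's end face (3 mm from the tab's middle) rests on it when home. The black can behind it is 46 mm across, top at 83 mm
- travel_ring (a joint): gap in m between the ring and where the seal stands with the rocker up: 0 = home against the seal, growing toward +y of the jig. 0.0255 to 0.033 at the start. When the shock is compressed the seal pushes the ring along, and friction leaves it at the deepest stroke
- grease_tube: grease tube, white with red cap, 160 x 42 x 35 mm, lying; a bystander
- bearing_0: steel ball bearing, 34 mm across, 12 mm high; a bystander
- hex_t_handle: hex key with blue T handle, 190 x 103 x 23 mm, lying; a bystander
- screwdriver_red: red screwdriver, 210 x 28 x 26 mm, lying; a bystander
- side_cutters: blue side cutters, 136 x 63 x 12 mm, lying; a bystander
- chain_tool: chain tool with blue handle, 154 x 60 x 16 mm, lying; a bystander

How it is judged:
By the outcome, as a careful person would: the job done as asked, in the order asked, and still so for the second after the job is handed in, with the robot touching nothing.
It also fails if it takes over 54 s, if anything falls off the work surface, if the arm or the gripper's body presses on something with over 40 N, if the wrist force passes 120 N, or if a joint passes its speed limit or range.

## Robot

A 7-joint arm with a two-finger parallel gripper is mounted at the origin on a cart in front of the work surface, level with it; the furniture and walls round the work are solid. World frame = base frame: x ahead of the robot, y to its left, z up, the work surface at z = 0. Lengths are in m, angles in rad, forces in N, time in s.
With the tool pointing down it reaches from about 0.425 to 0.875 m from the base axis. Payload 4.7 kg.
Tool frame: the origin (TCP) lies at the very end of the fingers, on their centre line; the grasp point (between the pads) lies 19 mm behind it; z points along the fingers, y is the line along which they close (so a half turn about z gives the same grasp; the last joint's range is limited). The gripper opens to 85 mm and grips with 20 to 120 N. Pads are 22 mm wide; open, the fingers measure 114 mm over their backs; the gripper's body (76 mm by 85 mm) begins 54 mm behind the grasp point. The pads swing forward as they close: fully open they stand 13 mm farther back than shut.
Start: joints at [1.145, 0.321, -0.07, 1.45, 0.023, 1.371, -0.057], TCP at [0.277, -0.588, 0.231] pointing down, gripper open.
Joint ranges: [-2.86, 2.86], [-0.3, 2.09], [-1.38, 1.24], [0.06, 2.45], [-1.56, 4.7], [0.09, 2.05], [-2.69, 2.69]. Speed limits (rad/s): [2.57, 2.57, 3.14, 3.14, 3.14, 3.14, 3.14].

## Interface

Orientations are given as a unit quaternion [x, y, z, w].
In Python, from station import bot, eyes gives the robot as it stands.
- The arm moves only by the tool step_arm, never from a script. Its argument "deltas" is text: rows parted by semicolons, each of 7 numbers parted by spaces: the turn, a rotation vector about the world's x, y, z in rad, then the shift along the world's x, y, z in cm, then the closure, from 0 (fully open) to 1 (shut). In form: ax ay az x y z gripper; .... A call has 1 to 10 rows; each row shifts and turns the commanded pose from where the row before left it; what a row does not reach is not made up. A row lasts 1/10 s, in which the tool goes at most 50 mm and 8.59 degrees, less where a joint would pass 70% of its speed; a pose out of reach is approached as far as the arm can. A call is refused whole if a number of a shift passes 5 or a number of a turn 0.15, either way. A call with a gripper value outside its range is refused whole. The fingers move at their own pace and stop on an object; the grip force is fixed at half the most. Time passes only in rows, so rows that do not move let the fingers close. It gives the time, the measured TCP pose, the force, the opening and the grip force at its end, in the units of the state.
- bot.observe(): the state, without advancing time (a new reading comes with each control period).
- eyes.get_image(name): name is "side" or "top"; returns the picture (400x640x3 uint8, red, green, blue); there is no depth.
- eyes.camera_model(name): a dict with "camera_matrix" (3x3 intrinsics, pixels), "camera_from_world" (4x4, takes a point from world to camera coordinates). Camera axes: x right, y up, looking along -z (the intrinsics and any distortion apply to the point x, -y, -z); pixel columns grow to the right and rows downward; lengths in m; the calibration is good to about 2 mm. A picture is of the moment at which its call begins. camera_model takes no time and is no camera call.
- bot.close_job(): hands the job in; it is judged then, once.
The state is a dict: "clock": time; "joint_pos": joint angles; "qd": joint speeds; "effort": joint torques, N m; "eef_pos": TCP position; "orientation": TCP orientation; "wrist_force": force on the tool from outside, world axes, zero at the start; "ft_torque": the same for the moment, N m; "opening": opening from 0.0 (shut) to 1.0 (fully open); "gripper_force": force on a finger pad.
Only numpy, scipy, OpenCV 4.12 (cv2) and the standard library are available. Lean on these libraries where they do the work, as an engineer would, in place of code of your own. Each camera call takes 0.05 s, during which the arm holds its last target. There are 200 camera calls.

## Working session

There is one attempt and no reset: what is moved stays moved. The work goes in short steps, Python scripts to look and compute and a tool call to move; the robot and the scene stay as the last step left them, time stands still between calls to the robot, and variables do not carry over. Pictures are saved under pics/ and viewed, at most 10 in all, crops included, and the job is handed in when it is done.

Besides the shell and the picture viewer there is one more tool, called after ">>>" by a JSON object that holds its "op" and its "data". step_arm: Moves the arm, as the interface text tells. Its arguments: {"type":"object","properties":{"deltas":{"type":"string"}},"required":["deltas"]}

```bash
mkdir -p pics; cat > h.py <<'E'
import numpy as np, cv2
from station import bot, eyes
def grab(n,f):
    im=eyes.get_image(n); cv2.imwrite('pics/'+f,cv2.cvtColor(im,cv2.COLOR_RGB2BGR)); return im
def ray(n,uv):
    m=eyes.camera_model(n);K=np.array(m["camera_matrix"]);T=np.array(m["camera_from_world"])
    d=np.linalg.inv(K)@[uv[0],uv[1],1];d=np.array([d[0],-d[1],-d[2]])
    R=T[:3,:3];return -R.T@T[:3,3],R.T@d
def onz(n,uv,z):
    o,d=ray(n,uv);return o+d*(z-o[2])/d[2]
def proj(n,p):
    m=eyes.camera_model(n);K=np.array(m["camera_matrix"]);T=np.array(m["camera_from_world"])
    c=T[:3,:3]@np.array(p)+T[:3,3];q=K@[c[0],-c[1],-c[2]];return q[:2]/q[2]
E
python3 - <<'E'
from h import *
for n in("side","top"):
    grab(n,n+'0.png');m=eyes.camera_model(n);print(n,m.keys(),ray(n,(320,200)))
print(bot.observe())
E
```

```text
side dict_keys(['camera_matrix', 'camera_from_world']) (array([ 0.44525977, -1.66159507,  0.74937368]), array([ 0.05249937,  0.93044907, -0.36310337]))
top dict_keys(['camera_matrix', 'camera_from_world']) (array([1.30388113e-01, 1.51916850e-03, 1.76236266e+00]), array([ 0.22254501,  0.01362089, -0.97485175]))
{'clock': 0.1, 'joint_pos': array([ 1.14511186,  0.32177978, -0.07006617,  1.45153809,  0.0226115 ,
        1.37081482, -0.05690991]), 'qd': array([ 0.00134544, -0.00204427, -0.00089449, -0.00273622, -0.00048595,
        0.00078174, -0.00046728]), 'effort': array([-2.33850242e-04, -4.94875932e+01, -3.84147400e-01, -3.15209377e+01,
        1.28499421e-02,  7.41349475e-03,  1.13602158e-05]), 'eef_pos': array([ 0.27647218, -0.58774109,  0.23032015]), 'orientation': array([ 9.75920334e-01,  2.18125498e-01, -2.44600540e-04, -8.41987520e-04]), 'wrist_force': array([-0.35945792,  0.53336816,  0.2039896 ]), 'ft_torque': array([-0.03087702, -0.04519841, -0.0041742 ]), 'gripper_force': 0.0, 'opening': 0.9999519692286378}
```

View pics/side0.png

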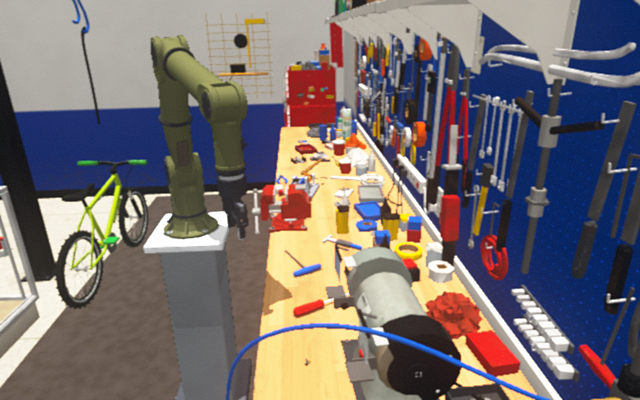

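View pics/top0.png

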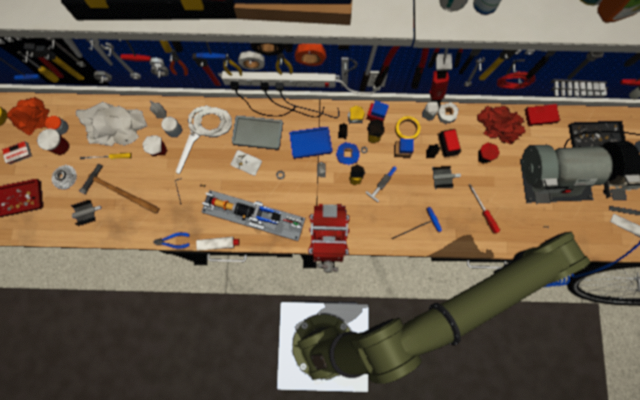

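The top view shows the jig at about (203–303, 190–240), with the orange ring at about (220,205) and the red vise right of it. In the side view the vise at (285,205) mostly hides the jig. Next I'll zoom in.

```bash
python3 - <<'E'
from h import *
t=cv2.imread('pics/top0.png')[175:255,190:320];s=cv2.imread('pics/side0.png')[160:240,240:340]
cv2.imwrite('pics/tc.png',cv2.resize(t,None,fx=6,fy=6,interpolation=cv2.INTER_CUBIC))
cv2.imwrite('pics/sc.png',cv2.resize(s,None,fx=6,fy=6,interpolation=cv2.INTER_CUBIC))
im=cv2.imread('pics/top0.png');hsv=cv2.cvtColor(im,cv2.COLOR_BGR2HSV)
box=np.zeros((400,640),np.uint8);box[175:250,195:312]=1
for nm,lo,hi in(("orange",(8,150,120),(22,255,255)),("blue",(100,130,60),(125,255,255)),("green",(45,100,60),(85,255,255)),("red",(0,150,80),(5,255,255))):
    m=cv2.inRange(hsv,lo,hi)*box
    n,l,st,c=cv2.connectedComponentsWithStats(m)
    for i in range(1,n):
        if st[i,4]>3: print(nm,st[i],c[i].round(1),onz('top',c[i],.115).round(4))
E
```

```text
orange [214 199  18  10 117] [222.7 203.8] [0.4834 0.3717 0.115 ]
orange [202 235  14   3  27] [208.  235.7] [0.3673 0.4146 0.115 ]
orange [234 235  26  11 129] [246.7 240.4] [0.3544 0.2778 0.115 ]
orange [299 236  12  12  41] [306.  240.4] [0.3597 0.0696 0.115 ]
blue [260 207  14   6  43] [265.9 209.7] [0.4661 0.2162 0.115 ]
blue [257 216  15   7  41] [263. 219.] [0.4323 0.2247 0.115 ]
green [294 222   4   3   8] [295.2 223. ] [0.4207 0.1098 0.115 ]
red [211 198   5   7  16] [212.8 200.6] [0.4944 0.4078 0.115 ]
red [234 239   5   6  26] [235.8 241.7] [0.3488 0.3154 0.115 ]
red [310 243   2   4   5] [310.8 244.8] [0.3448 0.0523 0.115 ]
```

View pics/tc.png

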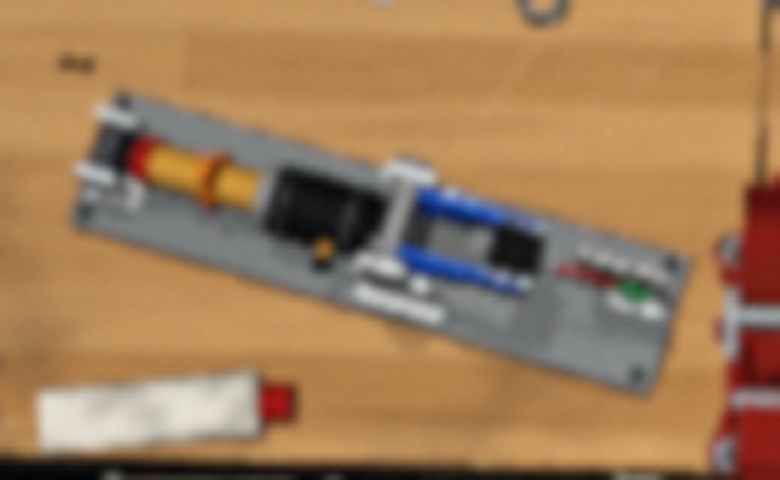

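View pics/sc.png

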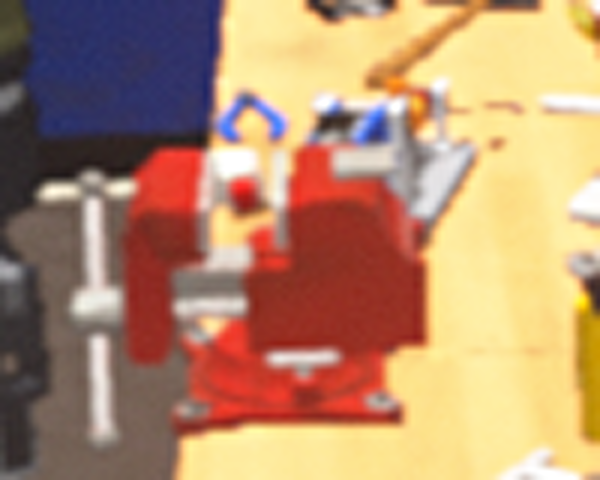

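The top crop shows the plate corners at crop (120,92), (690,258), (650,395), (72,228). The pad is at (517,250), the ring and tab at (212,180), and the green marker at (635,290) with the red pointer just left of it. In the side crop the vise hides the marker.

```bash
cat >> h.py <<'E'
def W(P,p):
    c,s=np.cos(P[2]),np.sin(P[2]);return np.array([P[0]+c*p[0]-s*p[1],P[1]+s*p[0]+c*p[1],p[2]])
E
python3 - <<'E'
from h import *
from scipy.optimize import least_squares
px=lambda x,y:np.array([(x+.5)/6-.5+190,(y+.5)/6-.5+175])
O=[((.046,.22,.016),px(120,92)),((.046,-.166,.016),px(690,258)),((-.046,-.166,.016),px(650,395)),((-.046,.22,.016),px(72,228)),((0,-.075,.135),px(517,248))]
f=lambda P:np.concatenate([proj('top',W(P,p))-u for p,u in O])
r=least_squares(f,[.47,.25,-.2]);P=r.x;print(P,r.fun.round(2))
np.save('P.npy',P)
for nm,p in(("ring home tab",(0,.098,.099)),("ring.03",(0,.128,.099)),("piv",(0,0,.115)),("pad",(0,-.075,.135)),("tip",(0,-.135,.115)),("scale top",(0,-.138,.136))):
    print(nm,W(P,p).round(4),proj('top',W(P,p)).round(1),proj('side',W(P,p)).round(1))
for a in(.14,.25,.36):
    p=W(P,(0,-.145*np.cos(a),.115-.145*np.sin(a)));print(a,proj('top',p),proj('side',p))
im=cv2.cvtColor(cv2.imread('pics/top0.png'),cv2.COLOR_BGR2RGB).astype(int)
print('rows 212-228, cols 278-303: RGB')
for v in range(214,229):print(v,' '.join('%02x%02x%02x'%tuple(im[v,u]) for u in range(280,304)))
s=cv2.cvtColor(cv2.imread('pics/side0.png'),cv2.COLOR_BGR2RGB).astype(int)
m=(s[...,1]>s[...,0]+12)&(s[...,1]>s[...,2]+12);m[:150]=0;m[240:]=0;m[:,:250]=0;m[:,340:]=0;print(np.argwhere(m)[:10])
E
```

```text
[ 0.45830889  0.25012311 -0.25761477] [-0.85 -0.37  1.1  -0.17  0.64  0.34 -0.95 -0.32  0.04  0.39]
ring home tab [0.4833 0.3449 0.099 ] [231. 205.] [304.1 175.2]
ring.03 [0.4909 0.3739 0.099 ] [223.1 202.7] [305.5 173.3]
piv [0.4583 0.2501 0.115 ] [256.2 211.6] [299.2 178.4]
pad [0.4392 0.1776 0.135 ] [275.8 216.3] [295.1 179.4]
tip [0.4239 0.1196 0.115 ] [292.5 222. ] [291.8 188.1]
scale top [0.4231 0.1167 0.136 ] [292.9 221.2] [291.5 183.8]
0.14 [295.16717263 223.70260875] [291.52789047 193.12070894]
0.25 [294.60447872 224.21930895] [291.85195205 196.22962293]
0.36 [293.59920895 224.57762101] [292.26647687 199.08068148]
rows 212-228, cols 278-303: RGB
214 5b5e61 727576 7e8181 808484 7f8484 7e8283 818584 828483 828380 82807d 807b75 81766e 89786a 967d68 a08064 a27d5a a98056 ae8153 b28250 b58350 b68450 b8864f b9864f ba8750
215 484948 6f7270 7f8382 818484 7f8384 7f8483 858888 898c8b 858788 808484 7e8082 7b7d7e 7d7d7c 837f7b 837b75 8b7b6f 917b68 987b62 9d7a5a a37b56 ac8154 b48454 b68451 b98651
216 4a4d4c 717473 828685 808484 808583 808584 8b8e8d 969794 8f908f 8a8c8a 898c8b 868989 80848
[... 1445 characters left out ...]
66 8d735b
225 6c6e6e 6a6d6e 6d7070 737676 797d7c 818483 848686 818584 7a7e7d 717473 737676 8a8b8c a1a3a3 a3a4a3 919993 7a8e7d 758d78 8d9c8f 969e99 868a87 6b6b6a 5e5e5d 6e6259 947555
226 6c6e6e 6b6d6d 6d6f6f 747877 7d817f 828684 828585 818484 7a7d7c 6d7070 6c706f 767879 868887 949695 979a98 8f958f 919792 b0b4b1 bdbfbe acaeae 878a8a 6d6c6a 7a695b a07953
227 6b6e6d 6b6d6e 707473 777a7a 7d8181 818483 818483 818484 7a7d7d 6e7171 6a6d6c 6a6d6d 6d7170 757877 7b7e7d 7b7d7d 858785 a2a2a2 b0b2b2 a6a9a9 8d9091 797673 89715c aa7f53
228 6b6e6e 6c6f6f 717474 787a7a 7b7e7e 7d7f7f 7d7f7f 7e8180 7b7e7d 717473 6c6e6e 696c6c 6b6e6d 6a6d6c 6a6d6e 6b6e6d 707372 7b7d7d 7f8282 7f8383 797a7b 776f67 937456 b68754
[]
```

```bash
python3 - <<'E'
from h import *
t=cv2.imread('pics/top0.png')[208:232,268:308]
cv2.imwrite('pics/mc.png',cv2.resize(t,None,fx=18,fy=18,interpolation=cv2.INTER_CUBIC))
P=np.load('P.npy')
for x in(-.01,0,.01,.02):
  for z in(.136,.04):print(x,z,[proj('top',W(P,(x,y,z))).round(1) for y in(-.111,-.138,-.165)])
E
```

```text
-0.01 0.136 [array([284.7, 221.8]), array([292.1, 223.9]), array([299.5, 226.1])]
-0.01 0.04 [array([286.8, 226.4]), array([293.8, 228.4]), array([300.8, 230.5])]
0 0.136 [array([285.6, 219.1]), array([292.9, 221.2]), array([300.3, 223.3])]
0 0.04 [array([287.6, 223.8]), array([294.6, 225.9]), array([301.6, 227.9])]
0.01 0.136 [array([286.4, 216.4]), array([293.8, 218.5]), array([301.2, 220.6])]
0.01 0.04 [array([288.4, 221.3]), array([295.4, 223.3]), array([302.4, 225.3])]
0.02 0.136 [array([287.3, 213.7]), array([294.6, 215.8]), array([302. , 217.9])]
0.02 0.04 [array([289.2, 218.7]), array([296.2, 220.7]), array([303.2, 222.8])]
```

View pics/mc.png

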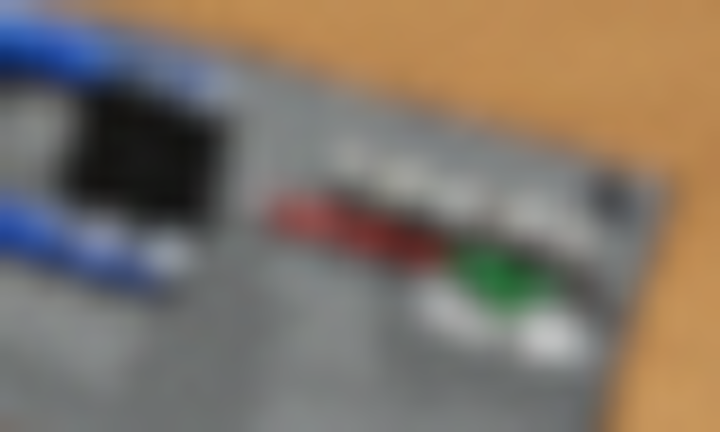

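The enlarged crop shows the pointer from about (283,219) to (291.5,221.5). The green marker is centred at about (295.6,223.3), slightly below the line of the pointer, so the setting looks shallow. I'll move now, passing round and above the vise with the fingers shut and tool y turned along the jig's x.

>>> {"op": "step_arm", "data": {"deltas": "0 0 0.09 1 2 3 1;0 0 0.09 2.4 3.8 2 1;0 0 0.09 2.4 3.8 2 1;0 0 0.09 2.4 3.8 1 1;0 0 0.09 2.4 3.8 1 1;0 0 0.09 2.4 3.8 0 1;0 0 0.09 2.4 3.8 0 1;0 0 0.09 2.4 3.8 0 1;0 0 0.09 2.4 3.8 0 1;0 0 0.06 2.4 3.8 0 1"}}

```text
clock: 1.1
eef_pos: [0.5032, -0.2245, 0.3211]
orientation: [0.792, 0.61, -0.0, -0.0]
wrist_force: [0.9, 0.7, -0.3]
opening: -0.006
gripper_force: 0.0
```

>>> {"op": "step_arm", "data": {"deltas": "0 0 0 2.4 3.8 0 1;0 0 0 2.4 3.8 0 1;0 0 0 -0.3 4.2 0 1;0 0 0 -0.3 4.2 0 1;0 0 0 -0.3 4.2 0 1;0 0 0 -0.3 4.2 0 1;0 0 0 -0.3 4.2 0 1;0 0 0 -0.3 4.2 0 1;0 0 0 -0.3 4.2 0 1;0 0 0 -0.3 4.2 0 1"}}

```text
clock: 2.1
eef_pos: [0.5262, 0.1872, 0.3211]
orientation: [0.793, 0.609, -0.0, 0.0]
wrist_force: [-0.3, -0.1, 0.6]
opening: -0.002
gripper_force: 0.0
```

>>> {"op": "step_arm", "data": {"deltas": "0 0 0 -0.4 3.7 -1 1;0 0 0 -0.4 3.7 -1 1;0 0 0 -0.4 3.7 -2 1;0 0 0 -0.4 3.7 -2 1;0 0 0 -0.5 3.7 -2 1;0 0 0 -0.5 3.7 -2 1;0 0 0 0 0 -2 1;0 0 0 0 0 -2 1;0 0 0 0 0 0 1"}}

```text
clock: 3.0
eef_pos: [0.4991, 0.4064, 0.1776]
orientation: [0.793, 0.609, -0.003, 0.0]
wrist_force: [0.3, -0.9, -0.1]
opening: -0.002
gripper_force: 0.0
```

```bash
python3 - <<'E'
from h import *
print(bot.observe()['eef_pos'],bot.observe()['wrist_force'])
a=grab('top','t1.png');b=grab('side','s1.png')
P=np.load('P.npy');e=bot.observe()['eef_pos'];print(proj('top',e),proj('side',e),proj('top',W(P,(0,.13,.099))))
A=cv2.resize(cv2.imread('pics/t1.png')[170:250,190:310],None,fx=6,fy=6,interpolation=cv2.INTER_CUBIC)
cv2.imwrite('pics/t1c.png',A)
E
```

```text
[0.49914002 0.40639799 0.17756223] [ 0.33242345 -0.92217028 -0.14622961]
[208.6708631  194.49152884] [306.77236607 155.21294722] [222.60271125 202.56624294]
```

View pics/t1c.png

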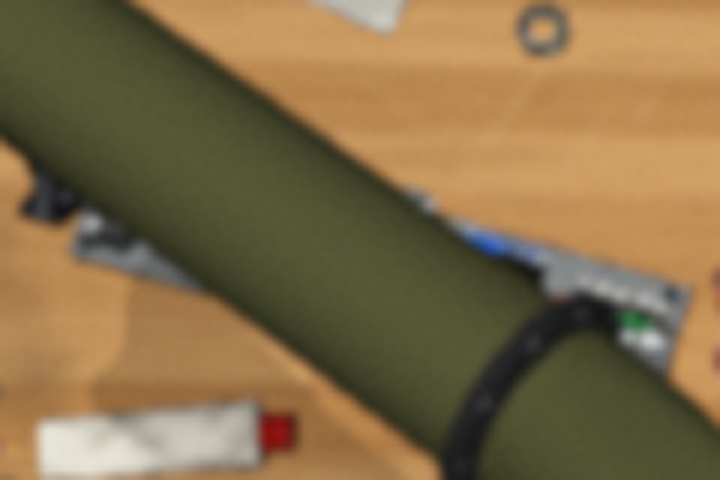

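The forearm now covers the shock, but the marker is still visible at crop (635,320). The TCP reads jig (0, 0.1615), clear of the tab's +y face at ≤0.134. I'll descend and push slowly along −y of the jig.

>>> {"op": "step_arm", "data": {"deltas": "0 0 0 0 0 -3 1;0 0 0 0 0 -3 1;0 0 0 0 0 -2.2 1;0 0 0 0 0 -0.8 1;0 0 0 0 0 0 1;0 0 0 0 0 0 1"}}

```text
clock: 3.7
eef_pos: [0.5016, 0.4086, 0.0932]
orientation: [0.793, 0.609, 0.001, -0.0]
wrist_force: [-0.8, 0.4, 0.3]
opening: -0.0
gripper_force: 0.0
```

>>> {"op": "step_arm", "data": {"deltas": "0 0 0 -0.13 -0.48 0 1;0 0 0 -0.13 -0.48 0 1;0 0 0 -0.13 -0.48 0 1;0 0 0 -0.08 -0.29 0 1;0 0 0 -0.08 -0.29 0 1;0 0 0 -0.08 -0.29 0 1;0 0 0 0 0 0 1"}}

```text
clock: 4.4
eef_pos: [0.4944, 0.3845, 0.0915]
orientation: [0.793, 0.609, 0.0, 0.0]
wrist_force: [0.1, -0.1, -1.1]
opening: 0.001
gripper_force: 0.0
```

>>> {"op": "step_arm", "data": {"deltas": "0 0 0 -0.08 -0.29 -0.3 1;0 0 0 -0.08 -0.29 0 1;0 0 0 -0.08 -0.29 0 1;0 0 0 -0.08 -0.29 0 1;0 0 0 -0.08 -0.29 0 1"}}

```text
clock: 4.9
eef_pos: [0.4902, 0.3699, 0.0882]
orientation: [0.793, 0.609, -0.0, -0.0]
wrist_force: [0.2, 2.2, -0.5]
opening: 0.002
gripper_force: 0.7
```

>>> {"op": "step_arm", "data": {"deltas": "0 0 0 -0.05 -0.19 0 1;0 0 0 -0.05 -0.19 0 1;0 0 0 0 0 0 1"}}

```text
clock: 5.2
eef_pos: [0.4893, 0.3659, 0.0883]
orientation: [0.793, 0.609, -0.0, 0.0]
wrist_force: [0.7, -0.1, -0.4]
opening: 0.001
gripper_force: 0.0
```

>>> {"op": "step_arm", "data": {"deltas": "0 0 0 -0.05 -0.19 0 1;0 0 0 0 0 0 1"}}

```text
clock: 5.4
eef_pos: [0.4889, 0.3643, 0.0884]
orientation: [0.793, 0.609, -0.0, 0.0]
wrist_force: [-0.0, 0.8, -0.2]
opening: -0.002
gripper_force: 0.2
```

>>> {"op": "step_arm", "data": {"deltas": "0 0 0 -0.05 -0.19 0 1;0 0 0 -0.03 -0.1 0 1"}}

```text
clock: 5.6
eef_pos: [0.4882, 0.3616, 0.0884]
orientation: [0.793, 0.609, 0.0, 0.0]
wrist_force: [0.3, 1.1, -0.0]
opening: -0.002
gripper_force: 0.6
```

>>> {"op": "step_arm", "data": {"deltas": "0 0 0 -0.03 -0.1 0 1;0 0 0 -0.03 -0.1 0 1"}}

```text
clock: 5.8
eef_pos: [0.4879, 0.3606, 0.0885]
orientation: [0.793, 0.609, 0.001, -0.0]
wrist_force: [1.6, 5.1, -3.4]
opening: 0.0
gripper_force: 2.7
```

>>> {"op": "step_arm", "data": {"deltas": "0 0 0 -0.03 -0.1 0 1;0 0 0 -0.03 -0.1 0 1"}}

```text
clock: 6.0
eef_pos: [0.4878, 0.3604, 0.0887]
orientation: [0.793, 0.609, 0.003, -0.001]
wrist_force: [4.3, 9.7, -6.9]
opening: -0.001
gripper_force: 5.1
```

The force jumps with no further travel, so the ring is home. The TCP's jig y of 0.114 also fits, being tab face plus half a finger. Backing off and up.

>>> {"op": "step_arm", "data": {"deltas": "0 0 0 0.2 0.7 0 1;0 0 0 0.3 1 0 1;0 0 0 0 0 2 1;0 0 0 0 0 4 1;0 0 0 1 0 4 1;0 0 0 3 2 3 1;0 0 0 4 2 2 1;0 0 0 4 2 1 1;0 0 0 4 2 0 1;0 0 0 0 0 0 1"}}

```text
clock: 7.0
eef_pos: [0.6562, 0.4552, 0.242]
orientation: [0.794, 0.607, -0.002, -0.001]
wrist_force: [-0.7, 0.0, -1.7]
opening: -0.003
gripper_force: 0.0
```

```bash
python3 - <<'E'
from h import *
o=bot.observe();print(o['clock'],o['eef_pos'],o['joint_pos'].round(2))
grab('top','t2.png');grab('side','s2.png')
A=cv2.resize(cv2.imread('pics/t2.png')[175:250,190:310],None,fx=6,fy=6,interpolation=cv2.INTER_CUBIC)
cv2.imwrite('pics/t2c.png',A)
a=cv2.imread('pics/top0.png').astype(float)
R=a[...,2]-(a[...,0]+a[...,1])/2;G=a[...,1]-(a[...,0]+a[...,2])/2
L=[]
for u in range(283,291):
    w=np.clip(R[216:226,u]-4,0,None);L.append((u,(w*np.arange(216,226)).sum()/w.sum(),w.sum()))
L=np.array(L);k=np.polyfit(L[:,0],L[:,1],1);print(L.round(2),k)
w=np.clip(G[216:230,288:304]-4,0,None);v,u=np.mgrid[216:230,288:304]
uc,vc=(w*u).sum()/w.sum(),(w*v).sum()/w.sum();print('green',uc,vc,'off',vc-np.polyval(k,uc), 'sd',np.sqrt((w*(u-uc)**2).sum()/w.sum()),np.sqrt((w*(v-vc)**2).sum()/w.sum()))
P=np.load('P.npy')
b=lambda a,r,x=0:proj('top',W(P,(x,-r*np.cos(a),.115-r*np.sin(a))))
q0,q1=b(0,.1),b(0,.135);s=(q1-q0)[1]/(q1-q0)[0];print('slope',s)
for a_ in(0,.1,.14,.2,.25,.3,.36):
    q=b(a_,.147);print(a_,q.round(2),'off',q[1]-(q1[1]+s*(q[0]-q1[0])))
E
```

```text
7.0 [0.65622347 0.45518901 0.2419507 ] [-0.29  0.76 -0.73  0.92  0.47  1.61 -1.12]
[[283.   219.44  74.5 ]
 [284.   219.57 118.5 ]
 [285.   219.7  129.5 ]
 [286.   219.84 127.  ]
 [287.   220.24 124.5 ]
 [288.   220.51 130.5 ]
 [289.   220.72 120.  ]
 [290.   221.11 104.  ]] [  0.24163868 150.910629  ]
green 295.47593097184375 223.1952770208901 off 0.886233957378721 sd 1.3878322182087242 0.9945425287616199
slope 0.288614532752658
0 [295.75 222.97] off 0.0
0.1 [295.79 223.64] off 0.6528924582337368
0.14 [295.7  223.87] off 0.9094923350477018
0.2 [295.44 224.17] off 1.2883302062755604
0.25 [295.13 224.39] off 1.5977031585436237
0.3 [294.71 224.58] off 1.9006141520825395
0.36 [294.1  224.75] off 2.254687199129876
```

View pics/t2c.png

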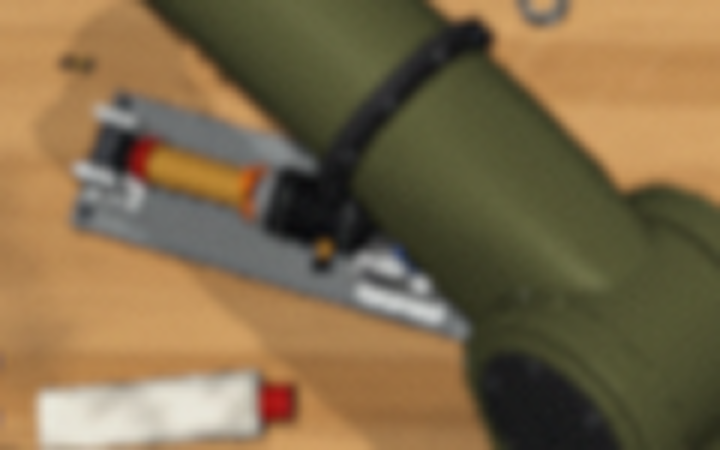

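The ring now sits against the grey seal at crop (250,190), the orange meeting the seal with no brass between them. Marker height can't be read sharply from above at this resolution. I'll probe for its top edge by touching its front lightly along the jig's x, parallel to its hinge axis, which can't turn it.

>>> {"op": "step_arm", "data": {"deltas": "0 0 0 -2.7 -3.4 0 1;0 0 0 -2.7 -3.4 0 1;0 0 0 -2.7 -3.4 0 1;0 0 0 -2.7 -3.4 0 1;0 0 0 -2.7 -3.4 0 1;0 0 0 -2.7 -3.4 0 1;0 0 0 -2.7 -3.4 0 1;0 0 0 -2.7 -3.4 -1 1;0 0 0 -2.7 -3.4 -1 1;0 0 0 -2.7 -3.4 -1 1"}}

```text
clock: 8.1
eef_pos: [0.3793, 0.1129, 0.2179]
orientation: [0.793, 0.609, -0.0, 0.002]
wrist_force: [0.6, -0.8, -0.0]
opening: -0.004
gripper_force: 0.0
```

>>> {"op": "step_arm", "data": {"deltas": "0 0 0 0 0 -1 1;0 0 0 0 0 0 1;0 0 0 0 0 0 1"}}

```text
clock: 8.4
eef_pos: [0.3818, 0.1155, 0.2088]
orientation: [0.793, 0.61, 0.0, 0.001]
wrist_force: [-0.2, 0.2, -0.0]
opening: -0.002
gripper_force: 0.0
```

```bash
cat >> h.py <<'E'
def jig(p):
    P=np.load('P.npy');d=np.array(p[:2])-P[:2];c,s=np.cos(P[2]),np.sin(P[2]);return np.array([c*d[0]+s*d[1],-s*d[0]+c*d[1],p[2]]).round(4)
E
python3 - <<'E'
from h import *
o=bot.observe();print(o['clock'],o['eef_pos'],jig(o['eef_pos']),o['joint_pos'].round(2),o['orientation'].round(3))
a=grab('top','t3.png');b=grab('side','s3.png')
A=cv2.resize(cv2.imread('pics/t3.png')[175:250,230:330],None,fx=6,fy=6,interpolation=cv2.INTER_CUBIC)
B=cv2.resize(cv2.imread('pics/s3.png')[140:215,250:350],None,fx=6,fy=6,interpolation=cv2.INTER_CUBIC)
cv2.imwrite('pics/c3.png',cv2.resize(np.vstack([A,B]),(400,600)))
E
```

```text
8.4 [0.38175578 0.11549322 0.2087577 ] [-0.0397 -0.1497  0.2088] [ 0.48 -0.24 -0.71  2.03 -0.16  1.3  -0.44] [0.793 0.61  0.    0.001]
```

View pics/c3.png

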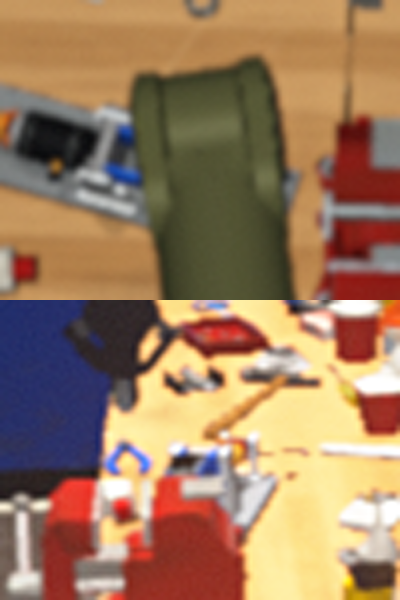

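The arm reaches the standoff at jig (-0.04, -0.15). The top view is covered by the forearm, and in the side view the gripper stands left of and behind the vise. Descending for the first probe.

>>> {"op": "step_arm", "data": {"deltas": "0 0 0 0 0 -3 1;0 0 0 0 0 -3 1;0 0 0 0 0 -2 1;0 0 0 0 0 -2 1;0 0 0 0 0 -1 1;0 0 0 0 0 -0.8 1;0 0 0 0 0 0 1"}}

```text
clock: 9.2
eef_pos: [0.3817, 0.1151, 0.0899]
orientation: [0.793, 0.609, -0.0, -0.001]
wrist_force: [-0.1, -0.2, 0.8]
opening: -0.003
gripper_force: 0.0
```

```bash
python3 - <<'E'
from h import *
o=bot.observe();print(o['clock'],o['eef_pos'],jig(o['eef_pos']),o['joint_pos'].round(2),o['wrist_force'])
E
```

```text
9.2 [0.38171747 0.11505417 0.08992387] [-0.0397 -0.1501  0.0899] [ 0.47 -0.09 -0.79  2.18 -0.07  1.03 -0.54] [-0.05751399 -0.21288771  0.78722695]
```

>>> {"op": "step_arm", "data": {"deltas": "0 0 0 0.97 -0.25 0 1;0 0 0 0.39 -0.1 0 1;0 0 0 0 0 0 1"}}

```text
clock: 9.5
eef_pos: [0.397, 0.1111, 0.0911]
orientation: [0.793, 0.609, 0.001, 0.0]
wrist_force: [-0.3, -0.4, 0.3]
opening: 0.002
gripper_force: 0.0
```

>>> {"op": "step_arm", "data": {"deltas": "0 0 0 0.19 -0.05 0 1;0 0 0 0.19 -0.05 0 1"}}

```text
clock: 9.7
eef_pos: [0.3992, 0.1101, 0.0905]
orientation: [0.793, 0.609, -0.0, -0.0]
wrist_force: [-4.6, 1.4, 1.7]
opening: 0.005
gripper_force: 0.0
```

>>> {"op": "step_arm", "data": {"deltas": "0 0 0 0.19 -0.05 0 1;0 0 0 0 0 0 1"}}

```text
clock: 9.9
eef_pos: [0.3993, 0.1101, 0.0903]
orientation: [0.793, 0.609, -0.002, -0.001]
wrist_force: [-7.6, 1.0, 7.5]
opening: -0.001
gripper_force: 0.0
```

>>> {"op": "step_arm", "data": {"deltas": "0 0 0 0.15 -0.04 0 1;0 0 0 0 0 0 1"}}

```text
clock: 10.1
eef_pos: [0.3993, 0.11, 0.0903]
orientation: [0.793, 0.61, -0.003, -0.002]
wrist_force: [-12.9, 1.3, 12.7]
opening: -0.004
gripper_force: 0.0
```

>>> {"op": "step_arm", "data": {"deltas": "0 0 0 -0.6 0.15 0 1;0 0 0 -0.6 0.15 0.5 1;0 0 0 0 0 0.3 1;0 0 0 0 0 0 1"}}

```text
clock: 10.5
eef_pos: [0.3915, 0.1121, 0.0991]
orientation: [0.793, 0.609, 0.001, 0.001]
wrist_force: [1.3, -0.1, 0.0]
opening: -0.001
gripper_force: 0.0
```

```bash
python3 - <<'E'
from h import *
o=bot.observe();print(o['clock'],o['eef_pos'],jig(o['eef_pos']),jig((.3993,.110,.0903)))
E
```

```text
10.5 [0.39148608 0.11211638 0.09911651] [-0.0295 -0.1505  0.0991] [-0.0214 -0.1505  0.0903]
```

>>> {"op": "step_arm", "data": {"deltas": "0 0 0 0.63 -0.16 0 1;0 0 0 0.1 -0.03 0 1"}}

```text
clock: 10.7
eef_pos: [0.3991, 0.11, 0.0985]
orientation: [0.793, 0.609, 0.001, 0.0]
wrist_force: [0.1, -0.8, -0.3]
opening: -0.002
gripper_force: 0.0
```

>>> {"op": "step_arm", "data": {"deltas": "0 0 0 0.1 -0.03 0 1;0 0 0 0 0 0 1"}}

```text
clock: 10.9
eef_pos: [0.3991, 0.11, 0.0982]
orientation: [0.793, 0.609, -0.0, -0.0]
wrist_force: [0.1, 0.7, -0.3]
opening: -0.005
gripper_force: 0.0
```

>>> {"op": "step_arm", "data": {"deltas": "0 0 0 0.15 -0.04 0 1;0 0 0 0.1 -0.03 0 1"}}

```text
clock: 11.1
eef_pos: [0.4016, 0.1093, 0.0983]
orientation: [0.793, 0.609, -0.0, 0.0]
wrist_force: [-0.9, -0.5, 0.6]
opening: -0.002
gripper_force: 0.0
```

>>> {"op": "step_arm", "data": {"deltas": "0 0 0 0.1 -0.03 0 1;0 0 0 0 0 0 1"}}

```text
clock: 11.3
eef_pos: [0.4027, 0.109, 0.0984]
orientation: [0.793, 0.609, 0.0, 0.0]
wrist_force: [0.7, -0.4, 0.3]
opening: 0.002
gripper_force: 0.0
```

>>> {"op": "step_arm", "data": {"deltas": "0 0 0 -0.6 0.16 0 1;0 0 0 0 0 -0.4 1;0 0 0 0 0 0 1;0 0 0 0.35 -0.09 0 1;0 0 0 0 0 0 1"}}

```text
clock: 11.8
eef_pos: [0.4006, 0.1096, 0.0945]
orientation: [0.793, 0.609, 0.0, 0.0]
wrist_force: [0.4, 0.5, 0.5]
opening: -0.002
gripper_force: 0.0
```

>>> {"op": "step_arm", "data": {"deltas": "0 0 0 0.12 -0.03 0 1;0 0 0 0 0 0 1"}}

```text
clock: 12.0
eef_pos: [0.4015, 0.1094, 0.0944]
orientation: [0.793, 0.609, 0.0, -0.0]
wrist_force: [1.8, 0.1, 0.8]
opening: 0.0
gripper_force: 0.0
```

>>> {"op": "step_arm", "data": {"deltas": "0 0 0 -0.5 0.13 0 1;0 0 0 0 0 -0.2 1;0 0 0 0 0 0 1;0 0 0 0.35 -0.09 0 1;0 0 0 0 0 0 1"}}

```text
clock: 12.5
eef_pos: [0.4003, 0.1097, 0.0925]
orientation: [0.793, 0.609, 0.0, 0.0]
wrist_force: [0.3, 0.4, -0.2]
opening: 0.001
gripper_force: 0.0
```

>>> {"op": "step_arm", "data": {"deltas": "0 0 0 0.12 -0.03 0 1;0 0 0 0 0 0 1"}}

```text
clock: 12.7
eef_pos: [0.4011, 0.1095, 0.0924]
orientation: [0.793, 0.609, 0.0, -0.0]
wrist_force: [0.8, -0.7, -0.2]
opening: 0.002
gripper_force: 0.0
```

>>> {"op": "step_arm", "data": {"deltas": "0 0 0 -0.5 0.13 0 1;0 0 0 0 0 -0.2 1;0 0 0 0 0 0 1;0 0 0 0.3 -0.08 0 1;0 0 0 0 0 0 1"}}

```text
clock: 13.2
eef_pos: [0.399, 0.1101, 0.0904]
orientation: [0.793, 0.609, -0.0, -0.0]
wrist_force: [-1.0, -0.9, 1.1]
opening: -0.003
gripper_force: 0.0
```

>>> {"op": "step_arm", "data": {"deltas": "0 0 0 0.1 -0.03 0 1;0 0 0 0 0 0 1"}}

```text
clock: 13.4
eef_pos: [0.3991, 0.11, 0.0903]
orientation: [0.793, 0.609, -0.001, -0.001]
wrist_force: [-5.4, 1.0, 4.4]
opening: -0.003
gripper_force: 0.0
```

>>> {"op": "step_arm", "data": {"deltas": "0 0 0 -0.5 0.13 0 1;0 0 0 0 0 0.1 1;0 0 0 0 0 0 1;0 0 0 0.42 -0.11 0 1;0 0 0 0 0 0 1"}}

```text
clock: 13.9
eef_pos: [0.4, 0.1097, 0.0915]
orientation: [0.793, 0.609, 0.0, 0.0]
wrist_force: [0.3, -0.2, 0.2]
opening: 0.005
gripper_force: 0.0
```

>>> {"op": "step_arm", "data": {"deltas": "0 0 0 0.1 -0.03 0 1;0 0 0 0 0 0 1"}}

```text
clock: 14.1
eef_pos: [0.4004, 0.1096, 0.0914]
orientation: [0.793, 0.609, 0.0, -0.0]
wrist_force: [0.5, 0.1, 0.5]
opening: 0.001
gripper_force: 0.0
```

No contact at .0914 yet, but a bevelled fingertip could explain the upward force. I'll go a little deeper at this height.

>>> {"op": "step_arm", "data": {"deltas": "0 0 0 0.1 -0.03 0 1;0 0 0 0 0 0 1"}}

```text
clock: 14.3
eef_pos: [0.4013, 0.1093, 0.0914]
orientation: [0.793, 0.609, 0.0, 0.0]
wrist_force: [0.4, 1.0, 0.4]
opening: 0.003
gripper_force: 0.0
```

>>> {"op": "step_arm", "data": {"deltas": "0 0 0 0.1 -0.03 0 1;0 0 0 0 0 0 1"}}

```text
clock: 14.5
eef_pos: [0.4021, 0.1091, 0.0914]
orientation: [0.793, 0.609, -0.0, -0.0]
wrist_force: [-1.0, -0.5, -0.1]
opening: 0.001
gripper_force: 0.4
```

At 3 mm deeper there is still no contact, so the marker's top edge is at z ≈ 0.0908, which gives a ≈ 0.217 rad. Now to the pad: at a ≈ 0.213 with the finger's inner edge at jig y ≈ -0.069, the TCP must stop at z ≈ 0.1206.

>>> {"op": "step_arm", "data": {"deltas": "0 0 0 -1 0.26 0 1;0 0 0 0 0 2 1;0 0 0 0 0 4 1;0 0 0 0 0 3.5 1;0 0 0 2.3 3.1 0 1;0 0 0 2.2 3.1 0 1;0 0 0 0 0 -1 1;0 0 0 0 0 -1 1;0 0 0 0 0 -1 1;0 0 0 0 0 0 1"}}

```text
clock: 15.5
eef_pos: [0.4352, 0.1721, 0.1543]
orientation: [0.793, 0.609, -0.002, -0.0]
wrist_force: [-1.0, -0.1, -0.3]
opening: 0.003
gripper_force: 0.0
```

```bash
python3 - <<'E'
from h import *
o=bot.observe();print(o['clock'],o['eef_pos'],jig(o['eef_pos']),o['wrist_force'],o['orientation'].round(3))
E
```

```text
15.5 [0.43521568 0.17206514 0.15425331] [-0.0024 -0.0814  0.1543] [-1.00295147 -0.11107896 -0.34691078] [ 0.793  0.609 -0.002 -0.   ]
```

>>> {"op": "step_arm", "data": {"deltas": "0 0 0 0.1 0 -1 1;0 0 0 0.1 0 -0.7 1;0 0 0 0 0 0 1"}}

```text
clock: 15.8
eef_pos: [0.4385, 0.173, 0.1383]
orientation: [0.793, 0.609, -0.001, -0.0]
wrist_force: [-0.4, -0.2, 0.0]
opening: -0.003
gripper_force: 0.0
```

>>> {"op": "step_arm", "data": {"deltas": "0 0 0 0 0 -0.1 1;0 0 0 0 0 -0.1 1"}}

```text
clock: 16.0
eef_pos: [0.4393, 0.1737, 0.1376]
orientation: [0.793, 0.609, 0.0, 0.0]
wrist_force: [-0.3, -0.2, 0.7]
opening: -0.0
gripper_force: 0.0
```

>>> {"op": "step_arm", "data": {"deltas": "0 0 0 0 0 -0.1 1;0 0 0 0 0 -0.1 1"}}

```text
clock: 16.2
eef_pos: [0.4393, 0.1737, 0.1355]
orientation: [0.793, 0.609, 0.0, 0.0]
wrist_force: [0.1, 0.3, -1.1]
opening: 0.005
gripper_force: 0.0
```

>>> {"op": "step_arm", "data": {"deltas": "0 0 0 0 0 -0.1 1;0 0 0 0 0 -0.1 1"}}

```text
clock: 16.4
eef_pos: [0.4392, 0.1734, 0.1337]
orientation: [0.793, 0.609, -0.0, 0.0]
wrist_force: [-1.0, -2.3, 4.8]
opening: 0.0
gripper_force: 2.3
```

>>> {"op": "step_arm", "data": {"deltas": "0 0 0 0 0 -0.15 1;0 0 0 0 0 -0.15 1;0 0 0 0 0 -0.15 1;0 0 0 0 0 -0.15 1;0 0 0 0 0 0 1"}}

```text
clock: 16.9
eef_pos: [0.4389, 0.1722, 0.1273]
orientation: [0.793, 0.609, -0.001, 0.001]
wrist_force: [-2.4, -4.6, 5.3]
opening: 0.004
gripper_force: 2.8
```

>>> {"op": "step_arm", "data": {"deltas": "0 0 0 0 0 -0.1 1;0 0 0 0 0 -0.1 1;0 0 0 0 0 -0.1 1;0 0 0 0 0 -0.1 1;0 0 0 0 0 0 1"}}

```text
clock: 17.4
eef_pos: [0.4388, 0.1717, 0.1234]
orientation: [0.793, 0.609, -0.002, 0.001]
wrist_force: [-2.0, -4.2, 6.5]
opening: -0.002
gripper_force: 3.5
```

```bash
python3 - <<'E'
from h import *
o=bot.observe();e=o['eef_pos'];print(o['clock'],e,jig(e),o['wrist_force'])
grab('top','t4.png');im=cv2.imread('pics/t4.png')
A=cv2.resize(im[205:235,265:310],None,fx=12,fy=12,interpolation=cv2.INTER_CUBIC)
cv2.imwrite('pics/c4.png',A)
from scipy.optimize import brentq
ye=jig(e)[1]+.011
f=lambda a:.115+(.020*np.cos(a)-.075*np.sin(a))+np.tan(a)*(ye+.075*np.cos(a)+.02*np.sin(a))-e[2]
print('angle',brentq(f,0,.45))
E
```

```text
17.4 [0.43876912 0.1716818  0.12336583] [ 0.0011 -0.0808  0.1234] [-1.98556562 -4.24889711  6.45702272]
angle 0.1691962806654008
```

View pics/c4.png

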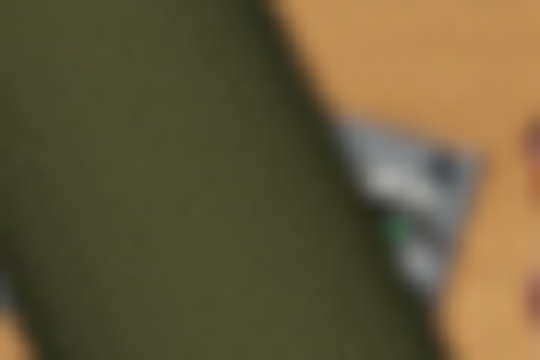

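The forearm hides the pointer, with only the marker's end visible at crop (398,230), so I continue on the arm geometry. The rocker is now at 0.169.

>>> {"op": "step_arm", "data": {"deltas": "0 0 0 0 0 -0.1 1;0 0 0 0 0 -0.1 1;0 0 0 0 0 -0.1 1;0 0 0 0 0 0 1"}}

```text
clock: 17.85
eef_pos: [0.4387, 0.1714, 0.1203]
orientation: [0.793, 0.609, -0.002, 0.001]
wrist_force: [-3.1, -6.0, 7.6]
opening: -0.0
gripper_force: 4.0
```

```bash
python3 - <<'E'
from h import *
from scipy.optimize import brentq
o=bot.observe();e=o['eef_pos'];print(o['clock'],e,jig(e),o['wrist_force'])
for h in(.0088,.011,.0132):
    ye=jig(e)[1]+h
    f=lambda a:.115+(.020*np.cos(a)-.075*np.sin(a))+np.tan(a)*(ye+.075*np.cos(a)+.02*np.sin(a))-e[2]
    print(h,'angle',brentq(f,0,.45))
E
```

```text
17.85 [0.43871388 0.17143124 0.12034115] [ 0.0011 -0.0811  0.1203] [-3.1404586  -6.00572923  7.59972671]
0.0088 angle 0.20575734996493475
0.011 angle 0.21241980282974646
0.0132 angle 0.21953599089016607
```

Both pose readings put the rocker 0–0.009 rad short of the marker's middle. I'll lower it a hair and hold.

>>> {"op": "step_arm", "data": {"deltas": "0 0 0 0 0 -0.03 1;0 0 0 0 0 0 1;0 0 0 0 0 0 1;0 0 0 0 0 0 1;0 0 0 0 0 0 1;0 0 0 0 0 0 1;0 0 0 0 0 0 1;0 0 0 0 0 0 1;0 0 0 0 0 0 1;0 0 0 0 0 0 1"}}

```text
clock: 18.85
eef_pos: [0.4387, 0.1714, 0.1201]
orientation: [0.793, 0.609, -0.002, 0.001]
wrist_force: [-3.5, -5.2, 7.1]
opening: -0.0
gripper_force: 4.2
```

>>> {"op": "step_arm", "data": {"deltas": "0 0 0 0 0 0 1;0 0 0 0 0 0 1;0 0 0 0 0 0.2 1;0 0 0 0 0 0.5 1;0 0 0 0 0 1 1;0 0 0 0 0 3 1;0 0 0 0 0 4 1;0 0 0 0 0 4 1;0 0 0 0 0 2 1;0 0 0 0 0 0 1"}}

```text
clock: 19.85
eef_pos: [0.441, 0.1753, 0.2708]
orientation: [0.793, 0.609, 0.003, 0.002]
wrist_force: [0.4, 0.4, 0.4]
opening: 0.002
gripper_force: 0.0
```

>>> {"op": "step_arm", "data": {"deltas": "0 0 0 3 -4 0 1;0 0 0 3 -4 0 1;0 0 0 3 -4 0 1;0 0 0 3 -4 0 1;0 0 0 3 -4 0 1;0 0 0 3 -4 0 1;0 0 0 3 -4 0 1;0 0 0 0 -4 0 1;0 0 0 0 -4 0 1;0 0 0 0 0 0 1"}}

```text
clock: 20.85
eef_pos: [0.6479, -0.1951, 0.2643]
orientation: [0.796, 0.605, -0.002, 0.0]
wrist_force: [-0.9, -1.1, -0.7]
opening: -0.001
gripper_force: 0.0
```

```bash
python3 - <<'E'
from h import *
o=bot.observe();print(o['clock'],o['eef_pos'],o['wrist_force'])
grab('top','t5.png');a=cv2.imread('pics/top0.png');b=cv2.imread('pics/t5.png')
c=[cv2.resize(i[180:240,195:310],None,fx=5,fy=5,interpolation=cv2.INTER_CUBIC) for i in(a,b)]
cv2.imwrite('pics/c5.png',np.vstack(c))
E
```

```text
20.85 [ 0.64790207 -0.19508991  0.26427385] [-0.86382477 -1.08450912 -0.67347943]
```

View pics/c5.png

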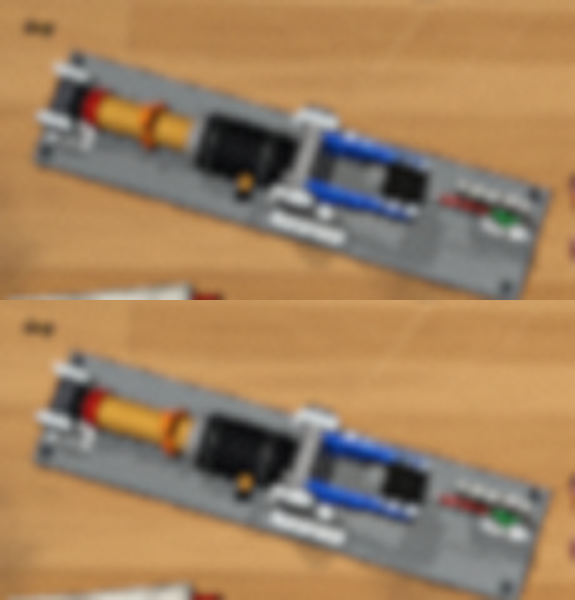

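After the press the ring stands at crop (175,430), a little off the seal, and the rocker is back up. The marker looks unchanged. I'll check both with numbers before handing in.

```bash
python3 - <<'E'
from h import *
for n in('top0','t5'):
    a=cv2.imread(f'pics/{n}.png').astype(float);G=a[...,1]-(a[...,0]+a[...,2])/2
    w=np.clip(G[216:230,288:304]-4,0,None);v,u=np.mgrid[216:230,288:304];print(n,'green',(w*u).sum()/w.sum(),(w*v).sum()/w.sum())
a=cv2.imread('pics/top0.png').astype(float);d2=cv2.imread('pics/t2.png').astype(float);c=cv2.imread('pics/t5.png').astype(float)
for n,i in(('start',a),('home',d2),('end',c)):
    # ring = redder than brass: R-G along shaft above background
    R=i[...,2]-i[...,1];w=np.clip(R[195:213,217:240]-70,0,None);v,u=np.mgrid[195:213,217:240]
    q=((w*u).sum()/w.sum(),(w*v).sum()/w.sum());print(n,q,jig(onz('top',q,.075)))
E
```

```text
top0 green 295.47593097184375 223.1952770208901
t5 green 295.49393414211437 223.18024263431542
start (np.float64(223.5977011494253), np.float64(203.26436781609195)) [0.0022 0.1322 0.075 ]
home (np.float64(230.63636363636363), np.float64(204.71212121212122)) [0.0043 0.1057 0.075 ]
end (np.float64(227.96273291925465), np.float64(205.38509316770185)) [-0.0008  0.1143  0.075 ]
```

```bash
python3 -c "
from station import bot
print(bot.close_job())"
```

```text
the job is handed in; nothing more can be done
None
```

I've handed the job in: ring pushed home, pad pressed to about 0.215 rad and held for just over a second, then released, leaving the ring showing the stroke; I never saw the pointer at the marker because the forearm hid it, so that angle comes from touching the marker's front lightly to find its height (0.217 rad), and the marker shows no movement in the before and after pictures.

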